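Pin the sprung clamp arm of the prism-housing jig open

TASK

Free the prism housing in the jig for the next step: swing the jig's yellow clamp arm back against its spring and lock it open with the red-handled pin, pushed fully home into the hole of the steel index plate so that the arm's notch leans on it. The hole is hidden under the arm until the arm has been swung back far enough. Leave the pin standing there and let go; leave the housing in its nest and do not disturb anything else on the bench.

Things in the scene. Friction and masses are not known exactly. Their poses are not given: they have to be found in the camera images.
- jig: Green cast clamping jig fixed to the bench. Origin: the vertical pivot axis of the clamp arm, at bench level. Its x axis points from the pivot to the nest that holds the housing. On the other side of the pivot lies the bare steel index plate, under the arm's lever. The jig's base is 12 mm high, 130 mm wide.
- plate_mark (a point): Fixed point on the flat top of the steel index plate, 40 mm above the bench, below the notch's place at rest, 140 mm from the pivot axis. The plate's top reaches 20 mm or more to both sides of the notch's arc (radius 140 mm about the pivot), from 30 mm clockwise of this point to 40 mm past the hole.
- hole_range (a point): Middle of the stretch of plate top (40 mm above the bench) where the hole may be. The one hole is vertical, round, 19 mm wide, 32 mm deep (floor 8 mm above the bench), edge bevelled 2.5 mm, 140 mm from the pivot axis. Its place differs each time, unmarked: it meets the notch at an arm swing between 0.35 and 0.65 rad (this point: 0.5). The arm's shield hides it until the arm is there.
- clamp_arm (a joint): Swing of the yellow arm, rad: 0 at rest against the spring's stop, growing anticlockwise seen from above as it is pushed back; end stop 0.85. Lever 12 mm thick, 44 to 56 mm above the bench, 178 mm long from the pivot. Its spring presses on the notch with about 4 N at rest, 7 N at 0.65 rad, and returns it to 0. Beyond the pivot a clamp finger stands over the housing; hub top 108 mm.
- notch (a point): Where the pin's axis sits when its shank lies at the bottom of the notch in the lever's clockwise flank: 140 mm from the pivot axis, 50 mm above the bench; moves with the arm. The notch opens clockwise (seen from above) and flares from 26 mm at the pin's axis to about 50 mm at its mouth, 21 mm clockwise, so it guides a shank pushed in anticlockwise. The shield is on the lever's other side.
- pin: Loose locking pin, 120 mm long, 140 g, upright in its stand at the start. Origin: centre of its lower end (the nose); z points up along it to the handle. Steel shank 16 mm thick for the first 64 mm (nose tapers to 8 mm over the last 8 mm), then a round red handle 28 mm thick and 56 mm long. Fully home in the index plate its nose is 8 mm above the bench.
- pin_stand: Dark wooden block 70 x 70 x 45 mm fixed to the bench, with an 18 mm hole in its middle, 33 mm deep (floor 12 mm above the bench), that the pin stands in. Origin: centre of its underside.
- housing: Black enamel prism housing, 98 x 60 x 55 mm, 350 g, loose in the jig's nest with 14 mm high walls. Origin: centre of its underside.
- ring_a: Loose brass eyepiece ring with its lens in it, 64 mm across, 12 mm high. Origin: centre of its underside. Bystander.
- ring_b: Loose brass eyepiece ring with its lens in it, 64 mm across, 12 mm high. Origin: centre of its underside. Bystander.
- spanner: Loose chrome lens spanner lying flat, 160 mm long along its y axis, 27 mm high. Origin: middle, at bench level. Bystander.
- eyecup: Loose green rubber eyecup, 60 mm wide, 32 mm high. Origin: centre of its underside. Bystander.
- jar: Loose amber glass jar with a black cap, 56 mm wide, 75 mm high. Origin: centre of its underside. Bystander.
Not all that is in view belongs to the job. Of the things like the pin, leave any that is purple; of the rest the larger one is meant.

How it is judged:
By the outcome, as a careful person would: the job done as asked, in the order asked, and still so for the second after the job is handed in, with the robot touching nothing.
It also fails if it takes over 54 s, if anything falls off the work surface, if the arm or the gripper's body presses on something with over 40 N, if the wrist force passes 120 N, or if a joint passes its speed limit or range.

ROBOT

A 7-joint arm with a two-finger parallel gripper is mounted at the origin on the work surface. World frame = base frame: x ahead of the robot, y to its left, z up, the work surface at z = 0. Lengths are in mm, angles in rad, forces in N, time in s.
With the tool pointing down it reaches from about 350 to 900 mm from the base axis. Payload 8.1 kg.
Tool frame: the origin (TCP) lies at the very end of the fingers, on their centre line; the grasp point (between the pads) lies 19 mm behind it; z points along the fingers, y is the direction in which the jaws open and shut (so a half turn about z gives the same grasp; the last joint's range is limited). The gripper opens to 85 mm and grips with 20 to 120 N. Pads are 22 mm wide; open, the fingers measure 114 mm over their backs; the gripper's body (76 mm by 85 mm) begins 54 mm behind the grasp point. The pads swing forward as they close: fully open they stand 13 mm farther back than shut.
Start: joints at [-1.208, 0.434, 0.025, 1.573, -0.012, 1.134, -0.075], TCP at [280.739, 558.415, 231.323] pointing down, gripper open.
Joint ranges: [-2.62, 2.62], [-0.44, 2.09], [-1.27, 1.32], [0.08, 2.57], [-1.32, 4.46], [0.12, 2], [-2.74, 2.74]. Speed limits (rad/s): [2.22, 2.22, 3.01, 3.01, 3.14, 3.14, 3.14].

INTERFACE

Orientations are given as a unit quaternion [w, x, y, z].
In Python, from bench import * gives the robot as it stands.
- The arm moves only by the tool send_rows, never from a script. Its argument "deltas" is a list of rows, each a list of 5 numbers: the closure, from 0 (fully open) to 1 (shut), then the shift along the tool's x, y, z in mm, then the turn about the tool's z in rad. In form: [[fingers, tx, ty, tz, turn], ...]. A call has 1 to 8 rows; each row shifts and turns the pose as measured when the row begins, along the tool's axes as they then stand; what a row does not reach is not made up. A row lasts 1/12 s, in which the tool goes at most 41.7 mm and 7.16 degrees, less where a joint would pass 70% of its speed; a pose out of reach is approached as far as the arm can. A call with a gripper value outside its range is refused whole. The fingers move at their own pace and stop on an object; the grip force is fixed at half the most. Time passes only in rows, so rows that do not move let the fingers close. It gives the time, the measured TCP pose, the force and the opening at its end, in the units of the state.
- sense(): the state, without advancing time (a new reading comes with each control period).
- camera(name): name is "side" or "top"; returns a dict with "image" (384x512x3 uint8, red, green, blue), "intrinsics" (3x3 intrinsics, pixels), "k1" (the pictures are not rectified: a ray, as slopes to the right and down, at radius r is drawn at 1 + k1 r^2 times it, then the intrinsics apply), "R" (3x3) and "t" (3): a world point X has camera coordinates R X + t. Camera axes: x right, y down, z forward; pixel columns grow to the right and rows downward; lengths in mm; the calibration is good to about 2 mm. A picture is of the moment at which its call begins. There is no depth.
- close_job(): hands the job in, once; it reports no verdict.
Trained networks look in a picture, given as the dict that the camera call returned (one of the last four; its "shot" number tells which), for a name from the list of things; names that differ only in an ending like _2 or _b are one class to them, and where a whole thing is asked for, a point or a joint stands for the part that bears it (a point fixed in the world has none). Each returns a list of dicts, best first, with "conf" (0 to 1); they miss things now and then, are a little off and sometimes report something else, mostly with a low value. They report only what shows in the picture. A call takes as long as a camera call. They do not tell look-alikes from the thing itself.
- outline_of(picture, label): "region" (384x512 bool, what is visible of it) and "position" ([column, row] in pixels, amid what is visible of it).
The state is a dict: "time": time; "joint_pos": joint angles; "joint_velocities": joint speeds; "joint_efforts": joint torques, N m; "eef_pos": TCP position; "eef_rot": TCP orientation; "contact_force": force on the tool from outside, world axes, zero at the start; "torque": the same for the moment, N m; "finger_gap": opening from 0.0 (shut) to 1.0 (fully open).
Only numpy, scipy, OpenCV 4.12 (cv2) and the standard library are available. Lean on these libraries where they do the work, as an engineer would, in place of code of your own. Each camera call takes 0.05 s, during which the arm holds its last target.

## Working session

There is one attempt and no reset: what is moved stays moved. The work goes in short steps, Python scripts to look and compute and a tool call to move; the robot and the scene stay as the last step left them, time stands still between calls to the robot, and variables do not carry over. Pictures are saved under pics/ and viewed, and the job is handed in when it is done.

Besides the shell and the picture viewer there is one more tool, called after "Call:" by a JSON object that holds its "op" and its "data", one argument or row to a line. send_rows: Moves the arm, as the interface text tells. Its arguments: {"type":"object","properties":{"deltas":{"type":"array"}},"required":["deltas"]}

```bash
ls; mkdir -p pics; python3 - <<'E'
from bench import *
import cv2,pickle
s=sense();print(s)
for n in("side","top"):
    c=camera(n);cv2.imwrite(f"pics/{n}0.png",c["image"][:,:,::-1])
    print(n,c["intrinsics"],c["k1"],c["R"],c["t"],c["shot"])
    for l in["pin","pin_stand","jig","clamp_arm","notch","housing"]:
        for o in outline_of(c,l)[:4]:print(n,l,o["conf"],o["position"],o["region"].sum())
    pickle.dump(c,open(f"{n}0.pkl","wb"))
E
```

```text
pics
{'time': 0.0, 'joint_pos': array([-1.20758331,  0.43524496,  0.02494654,  1.57410175, -0.01157199,
        1.13400849, -0.07508636]), 'joint_velocities': array([-2.26163616e-05, -1.58786091e-03,  3.25868723e-04,  1.02049895e-03,
       -8.23573226e-05, -1.40531590e-03, -7.53366426e-04]), 'joint_efforts': array([-9.50551475e-04, -6.70459414e+01,  1.02477260e+00, -3.16208947e+01,
        1.55735988e-02,  1.25666618e-02,  8.22631510e-07]), 'eef_pos': array([280.53377443, 557.92890047, 230.51022778]), 'eef_rot': array([-1.07478220e-04,  2.30816362e-01,  9.72996995e-01, -8.01898385e-04]), 'contact_force': array([ 0.36839128, -0.33975185, -0.03224942]), 'torque': array([ 0.00040918, -0.00399033, -0.02640076]), 'finger_gap': 0.9989151893608172}
side [[351.37537366   0.         259.01858789]
 [  0.         351.37537366 191.16014405]
 [  0.           0.           1.        ]] 0.02400597498817761 [[-0.97478424 -0.22266916  0.01463337]
 [-0.13379368  0.53071077 -0.83692612]
 [ 0.17859155 -0.81778024 -0.54712023]] [512.33422105 117.27077006 896.22183083] 1
side pin 0.82 [263.7, 246.7] 442
s
[... 255 characters left out ...]
m 0.84 [245.6, 172.8] 1350
side notch 0.56 [239.2, 171.6] 1425
side housing 0.61 [196.3, 166.5] 505
top [[364.45937384   0.         261.33760935]
 [  0.         364.45937384 192.05788643]
 [  0.           0.           1.        ]] -0.08094566380031133 [[ 9.72639584e-03 -9.99952618e-01  3.97654249e-04]
 [-9.94671130e-01 -9.71584068e-03 -1.02639882e-01]
 [ 1.02638883e-01  6.02780924e-04 -9.94718501e-01]] [  23.41948238  566.50663548 1072.97279727] 2
top pin 0.65 [172.1, 198.2] 56
top pin_stand 0.97 [188.0, 225.5] 442
top pin_stand 0.35 [139.2, 160.1] 336
top jig 0.75 [305.2, 161.4] 3668
top clamp_arm 0.57 [300.7, 187.9] 1676
top notch 0.8 [304.0, 187.9] 1639
top housing 0.76 [311.0, 123.8] 274
```

View pics/side0.png

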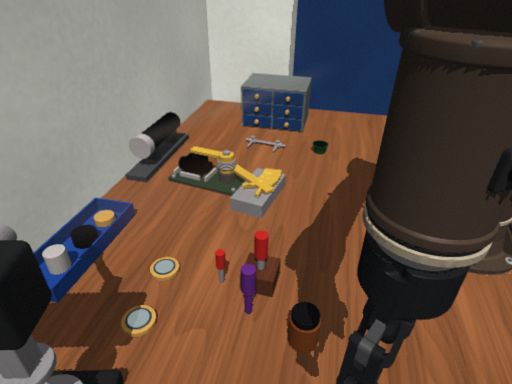

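View pics/top0.png

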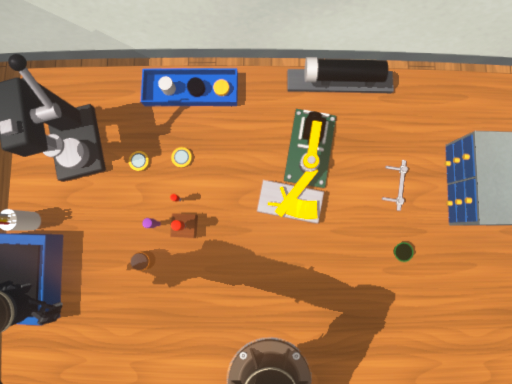

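```bash
python3 - <<'E'
import cv2
a=cv2.imread("pics/side0.png");b=cv2.imread("pics/top0.png")
cv2.imwrite("pics/sidecrop.png",cv2.resize(a[120:320,150:350],None,fx=3,fy=3,interpolation=cv2.INTER_CUBIC))
cv2.imwrite("pics/topcrop.png",cv2.resize(b[90:270,120:360],None,fx=3.3,fy=3.3,interpolation=cv2.INTER_CUBIC))
E
```

```text
(no output)
```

View pics/sidecrop.png

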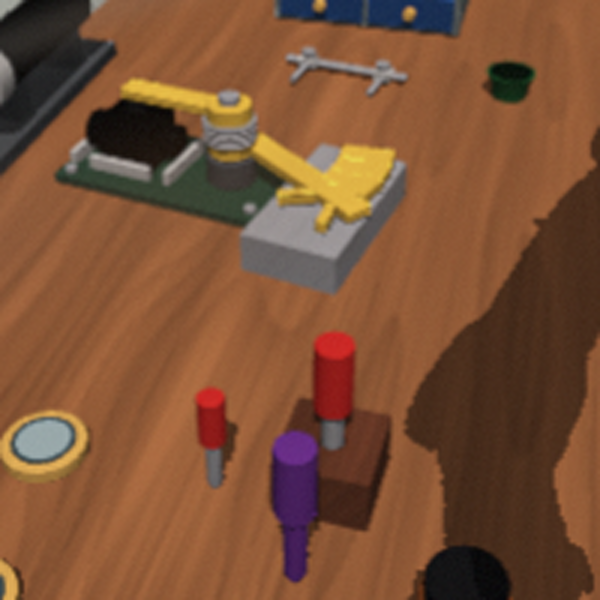

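View pics/topcrop.png

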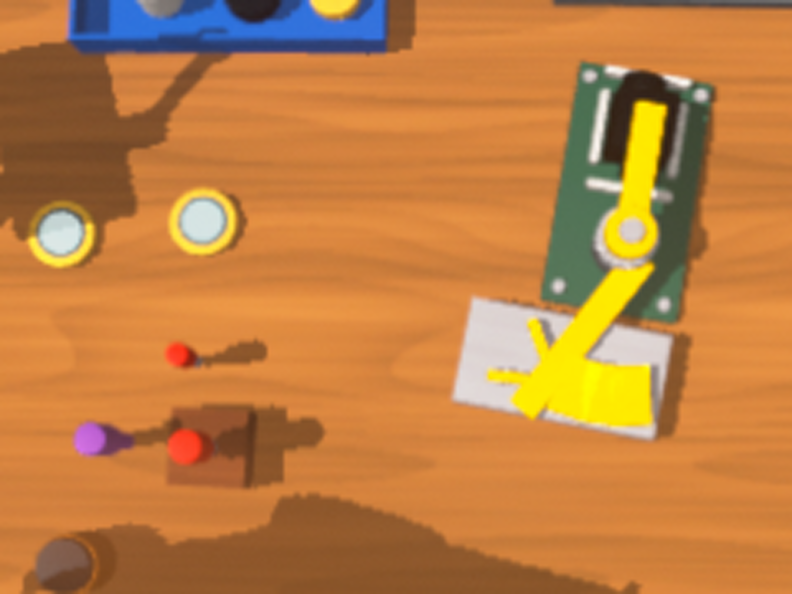

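Pin look-alikes (side picture):
- Large red-handled pin in the stand: (263,247).
- Small red pin: (221,260).
- Purple pin: (248,285).

By the description I want the large red one. The close crop shows it standing in the dark wooden block. Next I measure positions.

```bash
cat > h.py <<'E'
import numpy as np,cv2,pickle
def proj(c,X):
    X=np.atleast_2d(X);p=X@np.array(c["R"]).T+np.array(c["t"]);s=p[:,:2]/p[:,2:]
    r2=(s**2).sum(1,keepdims=True);s=s*(1+c["k1"]*r2);K=np.array(c["intrinsics"])
    return s@K[:2,:2].T+K[:2,2]
def ray(c,uv):
    K=np.array(c["intrinsics"]);d=(np.array(uv,float)-K[:2,2])/np.array([K[0,0],K[1,1]]);s=d.copy()
    for _ in range(20): s=d/(1+c["k1"]*(s@s))
    R=np.array(c["R"]);return -R.T@np.array(c["t"]),R.T@np.array([s[0],s[1],1])
def onz(c,uv,z):
    o,d=ray(c,uv);return o+d*(z-o[2])/d[2]
def load(n):return pickle.load(open(n,"rb"))
E
python3 - <<'E'
from h import *
s=load("side0.pkl");t=load("top0.pkl")
def cen(c,box,f):
    im=c["image"].astype(int);x0,y0,x1,y1=box;r=im[y0:y1,x0:x1]
    m=f(r[...,0],r[...,1],r[...,2]);ys,xs=np.nonzero(m);return xs.mean()+x0,ys.mean()+y0,m.sum(),xs.min()+x0,xs.max()+x0,ys.min()+y0,ys.max()+y0
red=lambda r,g,b:(r>150)&(g<70)&(b<70)
pur=lambda r,g,b:(b>90)&(g<80)&(r>60)
a=cen(t,(168,215,195,240),red);print("pin top",a,onz(t,a[:2],130))
b=cen(s,(250,225,275,270),red);print("pin side",b,onz(s,b[:2],104))
a=cen(t,(160,190,180,205),red);print("small",a,onz(t,a[:2],80))
a=cen(t,(140,210,165,235),pur);print("purple",a,onz(t,a[:2],100))
print("purple side nose",onz(s,(248.5,312),0),"small nose",onz(s,(221.5,281),0))
print("jar cap",onz(t,(138,261),75))
# stand corners top (crop/3.3 + 120,90)
for u in [(172,407),(255,407),(248,487),(167,484)]:
    print("stand",onz(t,(u[0]/3.3+120,u[1]/3.3+90),45))
# hub top
print("hub top",onz(t,(631/3.3+120,230/3.3+90),108),"side",onz(s,(230/3+150,97/3+120),108))
for u in [(582,62),(715,87),(680,322),(541,297)]:
    print("base",onz(t,(u[0]/3.3+120,u[1]/3.3+90),12))
for u in [(472,297),(672,336),(656,440),(453,402)]:
    print("plate",onz(t,(u[0]/3.3+120,u[1]/3.3+90),40))
E
```

```text
pin top (np.float64(177.54237288135593), np.float64(223.91525423728814), np.int64(59), np.int64(172), np.int64(182), np.int64(220), np.int64(229)) [466.03777118 257.14581843 130.        ]
pin side (np.float64(261.2019230769231), np.float64(234.79807692307693), np.int64(104), np.int64(254), np.int64(268), np.int64(230), np.int64(239)) [469.30841471 232.76707696 104.        ]
small (np.float64(174.17241379310346), np.float64(197.17241379310346), np.int64(29), np.int64(171), np.int64(177), np.int64(195), np.int64(200)) [543.6680154  280.90463015  80.        ]
purple (np.float64(151.08333333333334), np.float64(223.5), np.int64(12), np.int64(150), np.int64(152), np.int64(219), np.int64(227)) [466.57248464 339.59752557 100.        ]
purple side nose [467.6918764  346.77612255   0.        ] small nose [544.32718922 282.78048736   0.        ]
jar cap [358.67473473 381.77947444  75.        ]
stand [498.34113307 293.93528857  45.        ]
stand [499.2267426 218.6044447  45.       ]
stand [427.55354801 223.0988297   45.        ]
stand [429.19902946 296.30349138  45.        ]
hub top [ 651.84664844 -111.78536511  108.        ] side [ 648.64862435 -102.97396812  108.        ]
base [833.77237564 -79.21586223  12.        ]
base [ 810.91895977 -206.85658007   12.        ]
base [ 583.86252997 -170.46894954   12.        ]
base [606.07261869 -40.36653414  12.        ]
plate [601.60056108  24.20211684  40.        ]
plate [ 567.68117652 -158.04542327   40.        ]
plate [ 473.2458342  -142.92194482   40.        ]
plate [505.8553142   40.46309953  40.        ]
```

```bash
python3 - <<'E'
from h import *
t=load("top0.pkl");s=load("side0.pkl")
a=cv2.resize(t["image"][140:240,250:340,::-1],None,fx=6.5,fy=6,interpolation=cv2.INTER_CUBIC);cv2.imwrite("pics/jigtop.png",a)
a=cv2.resize(s["image"][140:220,165:295,::-1],None,fx=6,fy=6,interpolation=cv2.INTER_CUBIC);cv2.imwrite("pics/jigside.png",a)
E
```

```text
(no output)
```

View pics/jigtop.png

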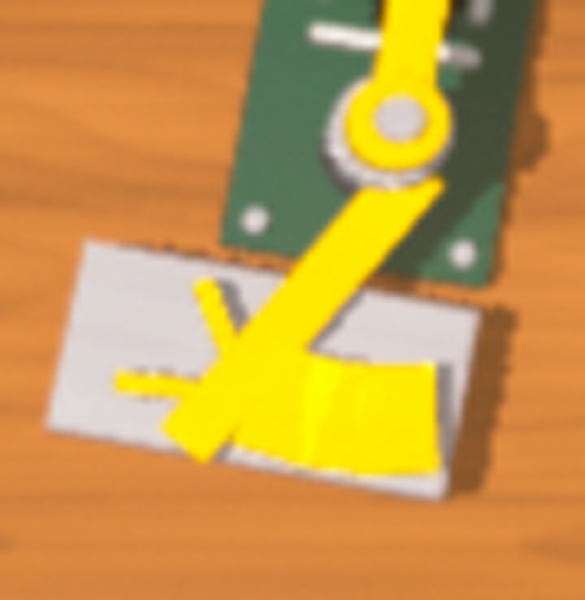

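View pics/jigside.png

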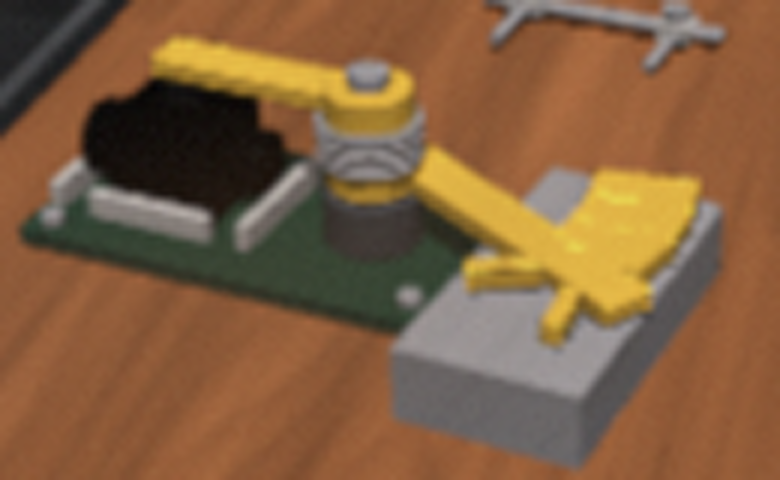

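```bash
python3 - <<'E'
from h import *
s=load("side0.pkl");t=load("top0.pkl")
def tri(ut,us):
    A=[];b=[]
    for c,u in((t,ut),(s,us)):
        o,d=ray(c,u);d/=np.linalg.norm(d);P=np.eye(3)-np.outer(d,d);A.append(P);b.append(P@o)
    X=np.linalg.solve(sum(A),sum(b));return X.round(1),[np.linalg.norm(p@X-q).round(1) for p,q in zip(A,b)]
J=lambda x,y:(250+x/6.5-.4,140+y/6-.4)
S=lambda x,y:(165+x/6-.4,140+y/6-.4)
print("hub",tri(J(400,117),S(368,72)))
print("platecorners",tri(J(88,240),S(392,348)))
print("tips", tri(J(207,284),S(470,272)),tri(J(120,380),S(548,330)))
print("pin", tri((177.5,224.2),(262,233.5)))
print("bolts",[onz(t,J(*u),14).round(1) for u in((255,220),(463,253))])
print("lever ends",[onz(t,J(*u),56).round(1) for u in((410,200),(188,442),(163,428),(208,463))])
print("tips",[onz(t,J(*u),56).round(1) for u in((207,284),(120,380))])
h=onz(t,J(400,117),108);print(h)
for u in((207,284),(120,380),(188,442)):
    v=(onz(t,J(*u),56)-h)[:2];print(np.hypot(*v),np.arctan2(v[1],v[0]))
E
```

```text
hub (array([ 654. , -112. ,  105.4]), [np.float64(0.1), np.float64(0.1)])
platecorners (array([602.8,  23.8,  37.8]), [np.float64(0.3), np.float64(0.3)])
tips (array([580.2, -30.7,  49. ]), [np.float64(0.1), np.float64(0.1)]) (array([532.5,   8.8,  49.3]), [np.float64(0.5), np.float64(0.5)])
pin (array([464. , 257.3, 128.8]), [np.float64(1.3), np.float64(1.3)])
bolts [array([617.6, -55.3,  14. ]), array([ 601.5, -154.1,   14. ])]
lever ends [array([ 622.1, -123.1,   56. ]), array([501.4, -22.1,  56. ]), array([508.2, -10.8,  56. ]), array([491.3, -31.2,  56. ])]
tips [array([579.3, -30.3,  56. ]), array([531.5,   8.8,  56. ])]
[ 653.56637599 -111.58647043  108.        ]
110.08081566996685 2.311490423236955
171.45584071810046 2.362897469621055
176.50719189968478 2.6099021870511177
```

Hub pivot is at about (653,-112), the large red pin at (465,257), and the purple and small pins are 80 mm or more away. I reach for the pin with the jaws part closed.

Call:
{"op": "send_rows", "data": {
  "deltas": [
    [0.4,-34,-21,0,0],
    [0.4,-34,-21,0,0],
    [0.4,-34,-21,0,0],
    [0.4,-34,-21,0,0],
    [0.4,-34,-21,0,0],
    [0.4,-34,-21,0,0],
    [0.4,-34,-21,0,0],
    [0.4,-34,-21,0,0]
  ]
}}

```text
time: 1.37
eef_pos: [447.9, 287.1, 229.6]
eef_rot: [-0.002, 0.221, 0.975, 0.003]
contact_force: [1.1, 0.3, 0.9]
finger_gap: 0.602
```

```bash
cat >> h.py <<'E'
from scipy.spatial.transform import Rotation as Ro
def td(s,target):
    w,x,y,z=s["eef_rot"];R=Ro.from_quat([x,y,z,w]).as_matrix()
    return (R.T@(np.array(target)-s["eef_pos"])).round(1),R.round(3)
E
python3 - <<'E'
from bench import *
from h import *
s=sense();print(s["eef_pos"],td(s,(465,257.3,140)),td(s,(465,257.3,88))[0])
c=camera("side");cv2.imwrite("pics/s1.png",c["image"][:,:,::-1]);print(sense()["eef_pos"])
E
```

```text
[447.86250407 287.11031604 229.59230364] (array([-28.8, -20. ,  89.3]), array([[-0.902,  0.431, -0.003],
       [ 0.431,  0.902,  0.007],
       [ 0.005,  0.005, -1.   ]])) [-29.1 -20.2 141.3]
[453.38066416 277.94654658 229.78228998]
```

View pics/s1.png

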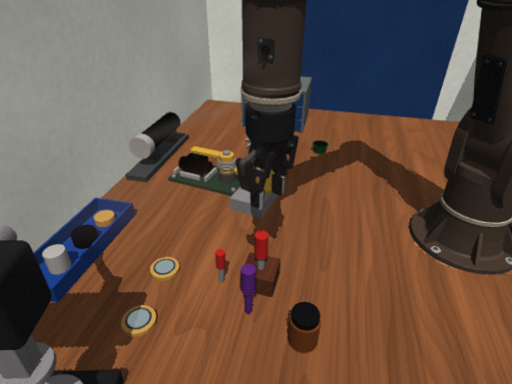

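The gripper is near (262,185) in the side picture, above and clear of the pins. Next I centre over the pin.

Call:
{"op": "send_rows", "data": {
  "deltas": [
    [0.4,-10,-8,25,0],
    [0.4,-8,-5,25,0],
    [0.4,0,0,20,0],
    [0.4,0,0,0,0],
    [0.4,0,0,0,0]
  ]
}}

```text
time: 1.83
eef_pos: [469.4, 252.4, 160.3]
eef_rot: [0.003, 0.232, 0.973, 0.003]
contact_force: [-0.2, -0.3, 0.8]
finger_gap: 0.605
```

```bash
python3 - <<'E'
from bench import *
from h import *
s=sense();print(s["eef_pos"],td(s,(465,257.3,140))[0],td(s,(465,257.3,88))[0])
for n in("side","top"):
    c=camera(n);i=c["image"][:,:,::-1];i=i[140:330,160:360] if n=="side" else i[150:300,120:260];cv2.imwrite(f"pics/{n}2.png",cv2.resize(i,None,fx=3,fy=3))
print(proj(c,s["eef_pos"]))
E
```

```text
[469.41606978 252.38030862 160.28283775] [ 6.2  2.3 20.3] [ 6.4  1.9 72.3]
[[176.76391093 222.47936043]]
```

View pics/side2.png

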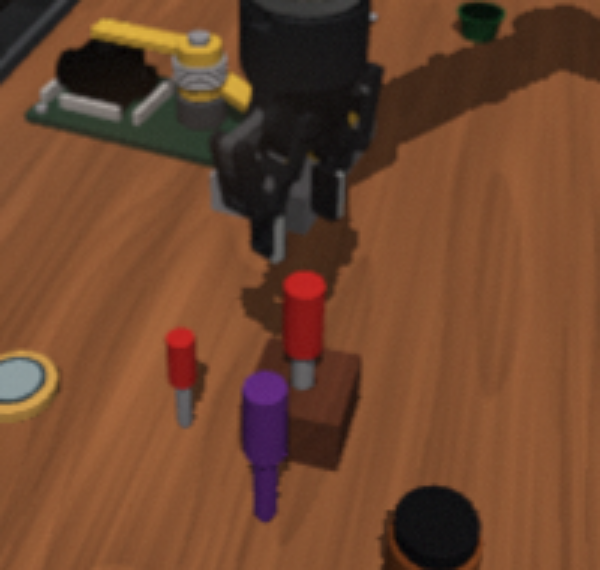

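Call:
{"op": "send_rows", "data": {
  "deltas": [
    [0.4,6,2,0,0],
    [0.4,0,0,10,0],
    [0.4,0,0,0,0]
  ]
}}

```text
time: 2.18
eef_pos: [465.4, 261.2, 153.4]
eef_rot: [0.004, 0.23, 0.973, 0.006]
contact_force: [-1.5, -0.3, 0.5]
finger_gap: 0.603
```

```bash
python3 - <<'E'
from bench import *
from h import *
s=sense();print(s["eef_pos"],td(s,(465,257.3,140))[0],td(s,(465,257.3,88))[0])
E
```

```text
[465.35180798 261.16908303 153.40367658] [-1.3 -3.8 13.4] [-1.  -4.5 65.4]
```

Call:
{"op": "send_rows", "data": {
  "deltas": [
    [0.4,-1,-4,10,0],
    [0.4,0,0,0,0],
    [0.4,0,0,0,0]
  ]
}}

```text
time: 2.43
eef_pos: [464.4, 259.5, 144.2]
eef_rot: [0.005, 0.229, 0.973, 0.007]
contact_force: [-0.3, -0.1, 0.7]
finger_gap: 0.6
```

```bash
python3 - <<'E'
from bench import *
from h import *
s=sense();print(s["eef_pos"],td(s,(465,257.3,140))[0],td(s,(465,257.3,88))[0])
for n in("side","top"):
    c=camera(n);i=c["image"][:,:,::-1];i=i[180:300,200:330] if n=="side" else i[150:300,120:260];cv2.imwrite(f"pics/{n}3.png",cv2.resize(i,None,fx=4,fy=4))
E
```

```text
[464.35528535 259.50371447 144.19714372] [-1.5 -1.8  4.2] [-1.2 -2.6 56.2]
```

View pics/side3.png

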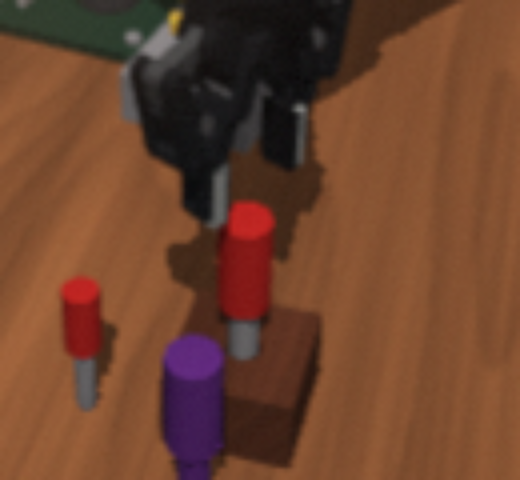

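View pics/top3.png

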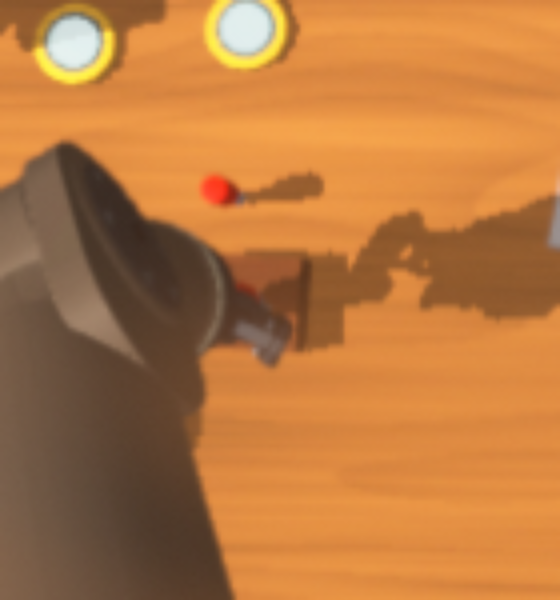

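Side view: the two fingers, crop (205,200) and (290,140), straddle the red handle top at (247,210). Descending.

Call:
{"op": "send_rows", "data": {
  "deltas": [
    [0.4,-1,-2,12,0],
    [0.4,0,0,12,0],
    [0.4,0,0,12,0],
    [0.4,0,0,10,0],
    [0.4,0,0,5,0],
    [0.4,0,0,0,0]
  ]
}}

```text
time: 3.03
eef_pos: [467.4, 259.8, 94.4]
eef_rot: [0.007, 0.229, 0.973, 0.009]
contact_force: [-1.0, 0.5, 0.2]
finger_gap: 0.598
```

```bash
python3 - <<'E'
from bench import *
from h import *
s=sense();print(s["eef_pos"],s["contact_force"],td(s,(465,257.3,88)))
E
```

```text
[467.41257415 259.79069461  94.36919259] [-1.03030723  0.46497691  0.21003687] (array([ 1.1, -3.4,  6.3]), array([[-0.895,  0.445,  0.018],
       [ 0.445,  0.895,  0.015],
       [-0.009,  0.021, -1.   ]]))
```

Call:
{"op": "send_rows", "data": {
  "deltas": [
    [0.4,1,-3,5,0],
    [0.4,0,0,0,0],
    [0.7,0,0,0,0],
    [0.8,0,0,0,0],
    [1.0,0,0,0,0],
    [1.0,0,0,0,0],
    [1.0,0,0,0,0],
    [1.0,0,0,0,0]
  ]
}}

```text
time: 3.7
eef_pos: [465.8, 257.9, 90.6]
eef_rot: [0.008, 0.229, 0.973, 0.01]
contact_force: [0.3, 0.5, -0.8]
finger_gap: 0.314
```

```bash
python3 - <<'E'
from bench import *
from h import *
s=sense();print(s["eef_pos"],s["contact_force"],s["torque"],td(s,(465,257.3,88)))
E
```

```text
[465.77021174 257.88580487  90.59976912] [ 0.33965134  0.48035573 -0.81779859] [-0.06430325  0.01654128 -0.02196219] (array([ 0.5, -0.9,  2.6]), array([[-0.895,  0.445,  0.019],
       [ 0.446,  0.895,  0.016],
       [-0.01 ,  0.023, -1.   ]]))
```

Gripped: an opening of 0.314 is about 27 mm. Nose = TCP − 78.6 mm. Lift.

Call:
{"op": "send_rows", "data": {
  "deltas": [
    [1,0,0,-10,0],
    [1,0,0,-20,0],
    [1,0,0,-20,0],
    [1,0,0,-20,0],
    [1,0,0,-10,0],
    [1,0,0,0,0]
  ]
}}

```text
time: 4.2
eef_pos: [464.6, 257.1, 176.7]
eef_rot: [0.008, 0.229, 0.973, 0.01]
contact_force: [-0.0, -0.9, -1.3]
finger_gap: 0.311
```

```bash
python3 - <<'E'
from bench import *
from h import *
s=sense();print(s["eef_pos"],s["contact_force"],s["finger_gap"],td(s,(571,9,172)))
c=camera("side");i=c["image"][:,:,::-1];cv2.imwrite("pics/s4.png",cv2.resize(i[120:320,150:350],None,fx=3,fy=3))
E
```

```text
[464.63935188 257.09566516 176.70923435] [-0.04732975 -0.86773533 -1.25275515] 0.31132312751173313 (array([-205.7, -174.9,    2.8]), array([[-0.895,  0.445,  0.02 ],
       [ 0.445,  0.895,  0.016],
       [-0.011,  0.024, -1.   ]]))
```

View pics/s4.png

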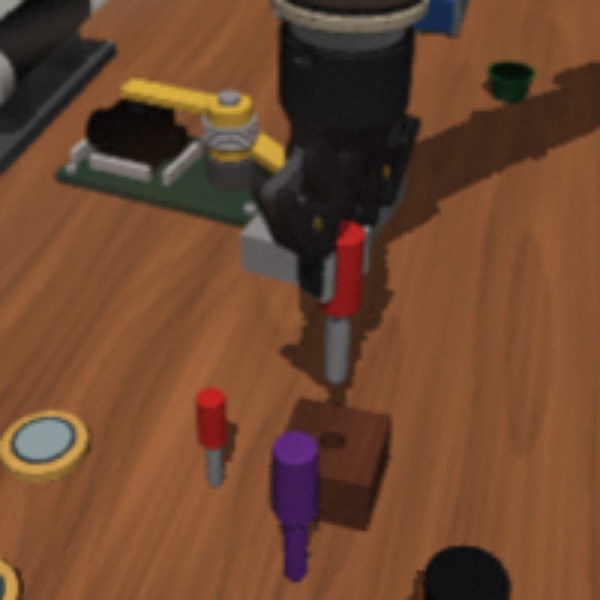

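The pin is lifted clear of the stand; the empty hole shows at crop (332,440). On to the jig.

Call:
{"op": "send_rows", "data": {
  "deltas": [
    [1,-15,-12,0,0],
    [1,-25,-22,0,0],
    [1,-25,-22,0,0],
    [1,-25,-22,0,0],
    [1,-25,-22,0,0],
    [1,-20,-18,0,0],
    [1,-15,-10,0,0],
    [1,0,0,0,0]
  ]
}}

```text
time: 4.92
eef_pos: [541.1, 69.5, 169.2]
eef_rot: [0.005, 0.225, 0.974, 0.009]
contact_force: [0.5, -0.3, -0.5]
finger_gap: 0.311
```

```bash
python3 - <<'E'
from bench import *
from h import *
s=sense();print(s["eef_pos"],s["contact_force"],s["finger_gap"],td(s,(571,9,160)))
E
```

```text
[541.0694093   69.52590507 169.18141174] [ 0.53484692 -0.30218356 -0.45997175] 0.31065754432527115 (array([-53.4, -41.4,   8.7]), array([[-0.899,  0.438,  0.013],
       [ 0.439,  0.899,  0.015],
       [-0.005,  0.019, -1.   ]]))
```

Call:
{"op": "send_rows", "data": {
  "deltas": [
    [1,-22,-17,0,0],
    [1,-17,-14,0,0],
    [1,-10,-8,0,0],
    [1,0,0,0,0],
    [1,0,0,0,0]
  ]
}}

```text
time: 5.33
eef_pos: [565.9, 10.6, 164.1]
eef_rot: [0.001, 0.226, 0.974, 0.007]
contact_force: [-0.6, 0.5, -2.5]
finger_gap: 0.313
```

```bash
python3 - <<'E'
from bench import *
from h import *
s=sense();print(s["eef_pos"],s["contact_force"],s["finger_gap"],td(s,(571,9,121)))
for n in("side","top"):
    c=camera(n);i=c["image"][:,:,::-1];i=i[120:230,170:310] if n=="side" else i[130:270,230:370];cv2.imwrite(f"pics/{n}5.png",cv2.resize(i,None,fx=4.5,fy=4))
    pickle.dump(c,open(n+"5.pkl","wb"))
E
```

```text
[565.89170549  10.61942387 164.1447439 ] [-0.55150167  0.46781539 -2.52533013] 0.3126725126593292 (array([-5.4,  0.2, 43.1]), array([[-0.898,  0.44 ,  0.005],
       [ 0.44 ,  0.898,  0.014],
       [ 0.002,  0.015, -1.   ]]))
```

View pics/side5.png

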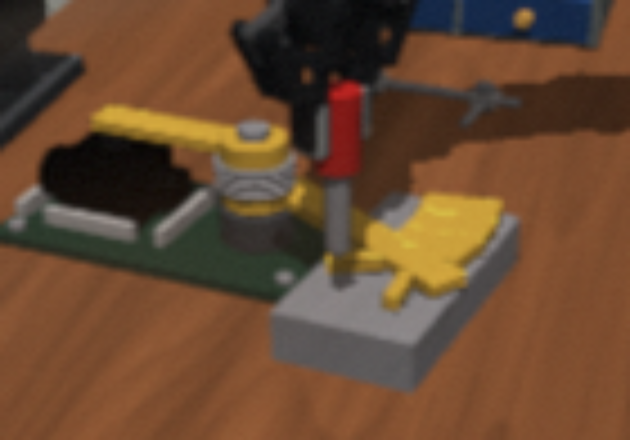

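View pics/top5.png

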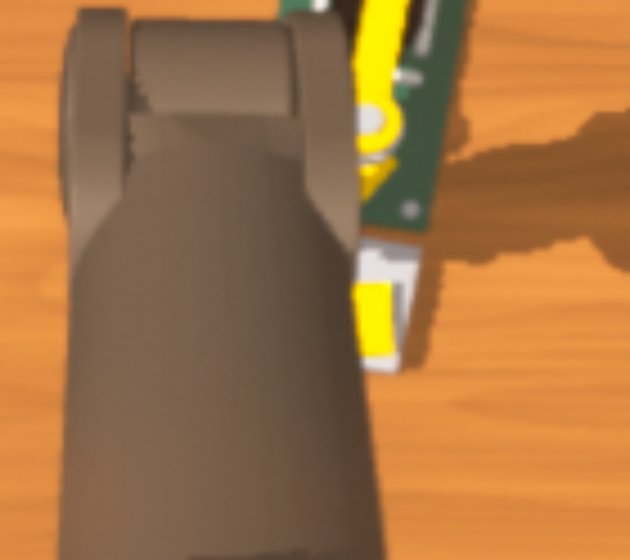

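Call:
{"op": "send_rows", "data": {
  "deltas": [
    [1,-3,0,10,0],
    [1,-2,0,12,0],
    [1,0,0,8,0],
    [1,0,0,4,0],
    [1,0,0,0,0]
  ]
}}

```text
time: 5.85
eef_pos: [569.2, 14.5, 125.8]
eef_rot: [-0.0, 0.222, 0.975, 0.008]
contact_force: [0.1, 0.1, -1.7]
finger_gap: 0.318
```

```bash
python3 - <<'E'
from bench import *
from h import *
s5=load("side5.pkl");print(proj(s5,[[565.9,10.6,85.5]]),"seen",170+340/4.5,120+285/4)
s=sense();print(s["eef_pos"],s["contact_force"],s["finger_gap"],td(s,(571,9,121)))
c=camera("side");i=c["image"][:,:,::-1];i=i[120:230,170:310];cv2.imwrite(f"pics/side6.png",cv2.resize(i,None,fx=5.5,fy=5.4,interpolation=cv2.INTER_CUBIC))
n=s["eef_pos"].copy();n[2]-=78.6
print((proj(c,[n])-[170,120])*[5.5,5.4])
E
```

```text
[[243.94352596 182.06603232]] seen 245.55555555555554 191.25
[569.17142295  14.52399257 125.80723631] [ 0.08734941  0.08627626 -1.73715913] 0.3184385098970603 (array([-4.1, -4.3,  4.7]), array([[-0.901,  0.433,  0.003],
       [ 0.433,  0.901,  0.016],
       [ 0.004,  0.016, -1.   ]]))
[[398.96683137 402.68010771]]
```

View pics/side6.png

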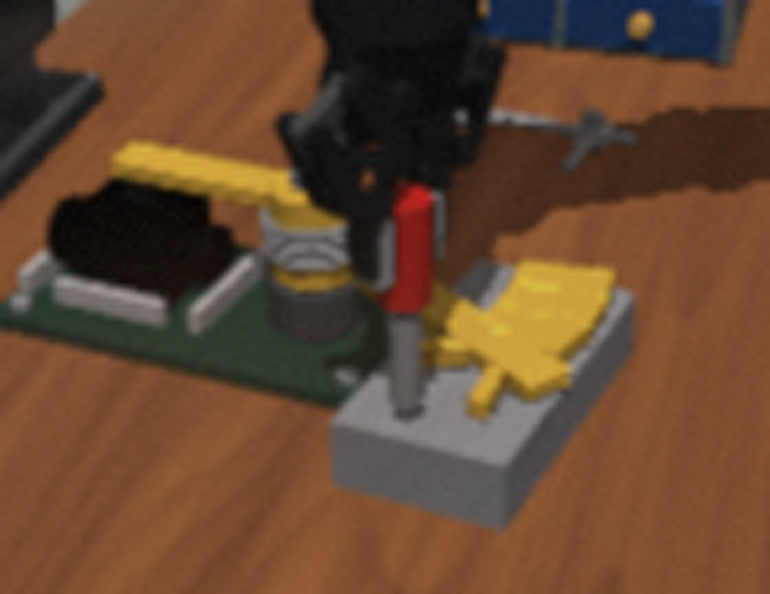

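The nose is just above the plate on the clockwise side of the notch mouth, at crop (405,405); below it I see its shadow. Lower a little and enter the notch.

Call:
{"op": "send_rows", "data": {
  "deltas": [
    [1,0,0,4,0],
    [1,0,0,0,0],
    [1,1,-9,0,0],
    [1,1,-9,0,0],
    [1,1,-9,0,0],
    [1,0,0,0,0]
  ]
}}

```text
time: 6.4
eef_pos: [553.7, -10.8, 122.0]
eef_rot: [0.0, 0.222, 0.975, 0.008]
contact_force: [-1.1, -0.4, -1.4]
finger_gap: 0.317
```

```bash
cat > look.py <<'E'
from bench import *
from h import *
import sys
P=np.array([653.,-111.5])
s=sense();e=s["eef_pos"]
w,x,y,z=s["eef_rot"];R=Ro.from_quat([x,y,z,w]).as_matrix()
L=78.6
n=e-0*R[:,2]; n=e+L*R[:,2]
b=e+(L-12)*R[:,2]
v=b[:2]-P
print("t",s["time"],"tcp",e.round(1),"nose",n.round(1),"F",s["contact_force"].round(1),"T",s["torque"].round(2),"gap",round(s["finger_gap"],3),"zax",R[:,2].round(3))
print("r",np.hypot(*v).round(1),"ang",(np.arctan2(v[1],v[0])%(2*np.pi)).round(3),"jaw",np.arctan2(R[1,1],R[0,1]).round(3))
def wp(phi,r=140):return P+r*np.array([np.cos(phi),np.sin(phi)])
for a in sys.argv[2:]:
    p=wp(float(a));d=p-b[:2];print(a,p.round(1),"tool",(R.T@np.array([d[0],d[1],0])).round(1))
if sys.argv[1]!="-":
    c=camera("side");i=c["image"][:,:,::-1];i=i[130:230,190:310];cv2.imwrite(f"pics/{sys.argv[1]}.png",cv2.resize(i,None,fx=6.5,fy=6,interpolation=cv2.INTER_CUBIC));pickle.dump(c,open(sys.argv[1]+".pkl","wb"))
E
python3 look.py s7 2.47 2.6
```

```text
t 6.4 tcp [553.7 -10.8 122. ] nose [554.   -9.6  43.4] F [-1.1 -0.4 -1.4] T [-0.06  0.06  0.01] gap 0.317 zax [ 0.004  0.016 -1.   ]
r 142.0 ang 2.343 jaw 1.124
2.47 [543.4 -24.4] tool [  3.2 -17.7  -0.3]
2.6 [533.  -39.3] tool [  6.1 -35.7  -0.5]
```

View pics/s7.png

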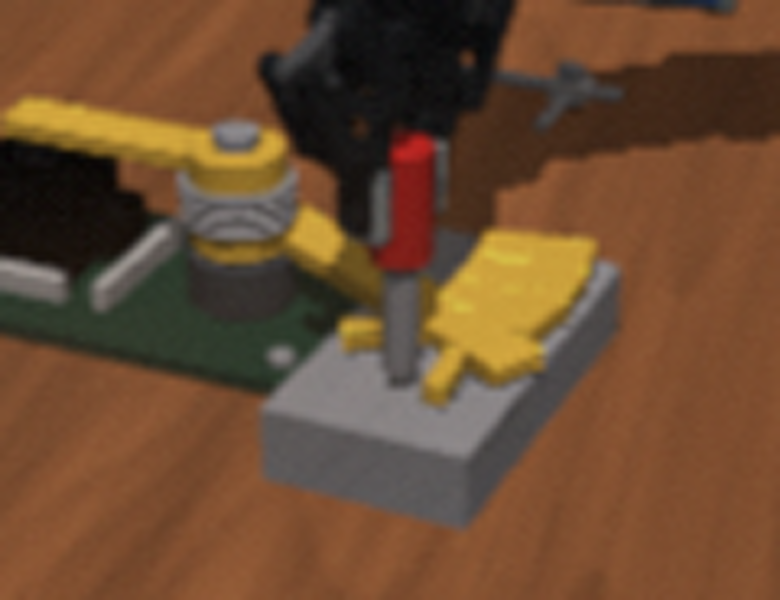

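The shank, crop (400,350), stands between the two prongs, (360,330) and (445,375). Push into the notch.

Call:
{"op": "send_rows", "data": {
  "deltas": [
    [1,1,-7,0,0],
    [1,1,-7,0,0],
    [1,2,-7,0,0],
    [1,2,-7,0,0],
    [1,0,-5,0,0],
    [1,0,0,0,0]
  ]
}}

```text
time: 6.95
eef_pos: [536.2, -38.0, 123.1]
eef_rot: [0.004, 0.221, 0.975, 0.011]
contact_force: [2.9, 4.0, -4.3]
finger_gap: 0.312
```

```bash
python3 look.py s8 2.6 2.7 2.8 2.9 3.0
```

```text
t 6.95 tcp [536.2 -38.  123.1] nose [537.2 -36.5  44.6] F [ 2.9  4.  -4.3] T [ 1.01 -0.69 -0.03] gap 0.312 zax [ 0.013  0.019 -1.   ]
r 137.9 ang 2.569 jaw 1.125
2.6 [533.  -39.3] tool [ 2.5 -4.1 -0.1]
2.7 [526.4 -51.7] tool [  3.2 -18.1  -0.4]
2.8 [521.1 -64.6] tool [  2.4 -32.   -0.7]
2.9 [517.1 -78. ] tool [  0.2 -45.9  -1. ]
3.0 [514.4 -91.7] tool [ -3.3 -59.4  -1.3]
```

View pics/s8.png

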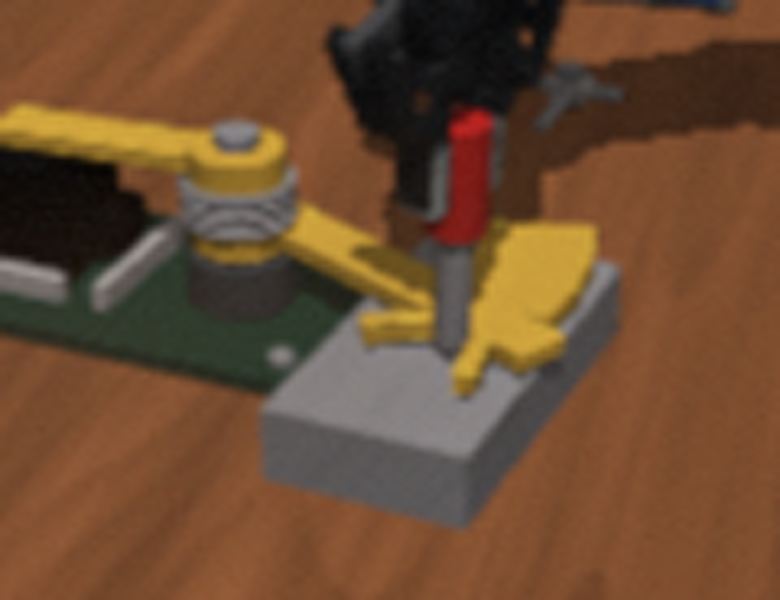

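The shank is in the notch bottom and the arm has started to swing. Continue along the arc.

Call:
{"op": "send_rows", "data": {
  "deltas": [
    [1,1,-8,0.2,0],
    [1,1,-8,0.2,-0.02],
    [1,1,-8,0.2,-0.02],
    [1,0,-8,0.2,-0.02],
    [1,0,-8,0.2,-0.02],
    [1,0,-8,0.2,-0.02],
    [1,0,0,0,0]
  ]
}}

```text
time: 7.58
eef_pos: [520.3, -73.4, 123.2]
eef_rot: [0.01, 0.165, 0.986, 0.015]
contact_force: [2.3, 4.9, -3.8]
finger_gap: 0.309
```

```bash
python3 look.py s9  2.9 3.0 3.1 3.2
```

```text
t 7.5833 tcp [520.3 -73.4 123.2] nose [522.2 -71.3  44.6] F [ 2.3  4.9 -3.8] T [ 1.33 -0.63  0.  ] gap 0.309 zax [ 0.024  0.026 -0.999]
r 137.0 ang 2.846 jaw 1.239
2.9 [517.1 -78. ] tool [ 2.5 -7.6 -0.3]
3.0 [514.4 -91.7] tool [  0.6 -21.5  -0.7]
3.1 [ 513.1 -105.7] tool [ -2.8 -35.   -1.1]
3.2 [ 513.2 -119.7] tool [ -7.4 -48.2  -1.5]
```

View pics/s9.png

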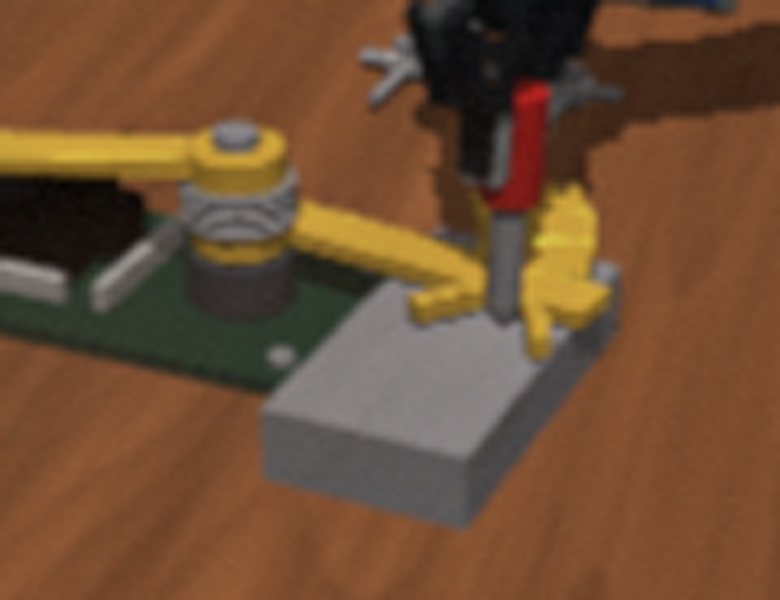

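No hole in view yet, with the plate bare behind the pin. Keep going.

Call:
{"op": "send_rows", "data": {
  "deltas": [
    [1,1,-9,0,-0.02],
    [1,0.5,-9,0,-0.03],
    [1,0,-9,0,-0.03],
    [1,-0.5,-9,0,-0.03]
  ]
}}

```text
time: 7.97
eef_pos: [514.1, -98.4, 123.1]
eef_rot: [0.013, 0.106, 0.994, 0.018]
contact_force: [2.7, 5.6, -0.4]
finger_gap: 0.316
```

```bash
python3 look.py s10 3.0 3.1 3.2
```

```text
t 7.9667 tcp [514.1 -98.4 123.1] nose [516.5 -95.8  44.6] F [ 2.7  5.6 -0.4] T [ 1.8  -0.84  0.02] gap 0.316 zax [ 0.03   0.033 -0.999]
r 137.8 ang 3.03 jaw 1.359
3.0 [514.4 -91.7] tool [2.6 3.9 0.1]
3.1 [ 513.1 -105.7] tool [ 0.9 -9.9 -0.4]
3.2 [ 513.2 -119.7] tool [ -2.2 -23.6  -0.9]
```

View pics/s10.png

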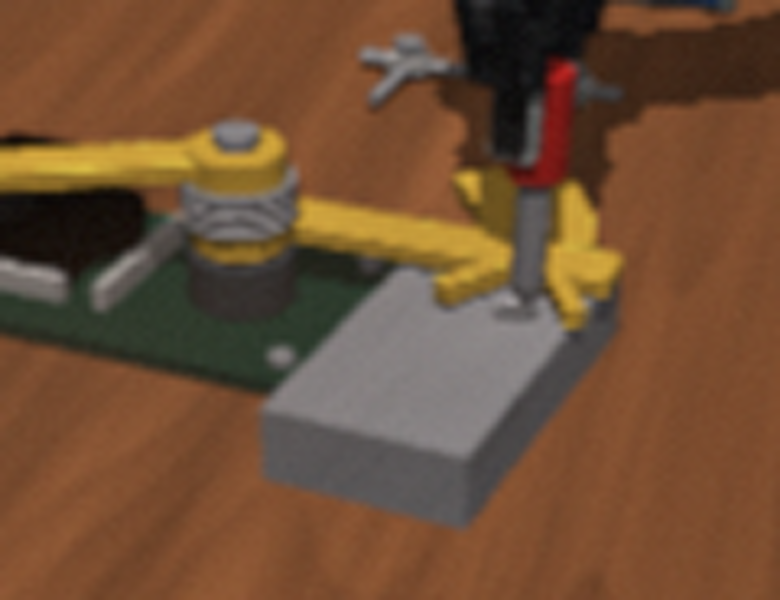

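The hole appears at crop (517,307), just behind the nose. One more step to see all of it.

Call:
{"op": "send_rows", "data": {
  "deltas": [
    [1,0.5,-9,0,-0.03],
    [1,0,-8,0,-0.03],
    [1,0,0,0,0]
  ]
}}

```text
time: 8.27
eef_pos: [512.3, -112.2, 123.1]
eef_rot: [0.015, 0.074, 0.997, 0.019]
contact_force: [1.4, 6.9, -0.7]
finger_gap: 0.315
```

```bash
python3 look.py s11 2.95 3.0; python3 - <<'E'
from h import *
c=load("s11.pkl");i=c["image"][160:200,250:300,::-1];cv2.imwrite("pics/hole.png",cv2.resize(i,None,fx=14,fy=14,interpolation=cv2.INTER_CUBIC))
E
```

```text
t 8.2667 tcp [ 512.3 -112.2  123.1] nose [ 514.9 -109.3   44.6] F [ 1.4  6.9 -0.7] T [ 1.74 -0.48 -0.02] gap 0.315 zax [ 0.033  0.037 -0.999]
r 138.5 ang 3.129 jaw 1.423
2.95 [515.6 -84.8] tool [ 2.7 24.8  0.9]
3.0 [514.4 -91.7] tool [ 2.8 17.8  0.7]
```

View pics/s11.png

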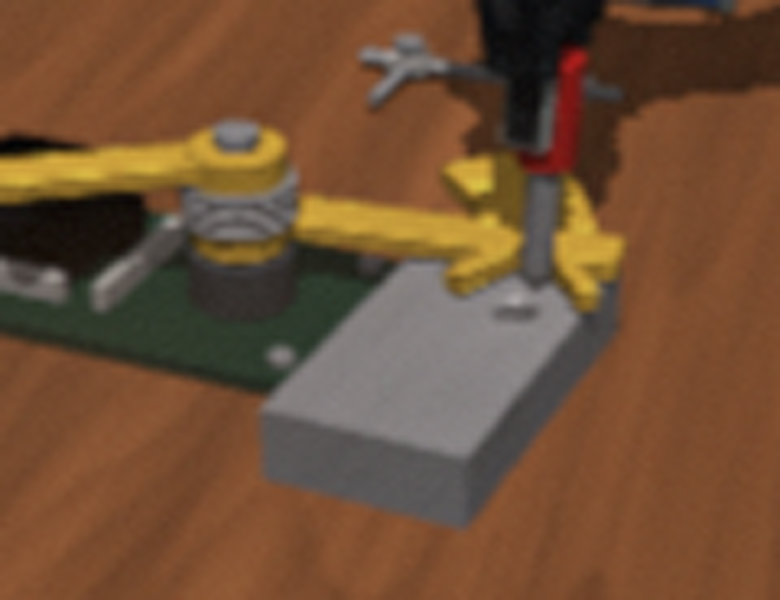

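View pics/hole.png

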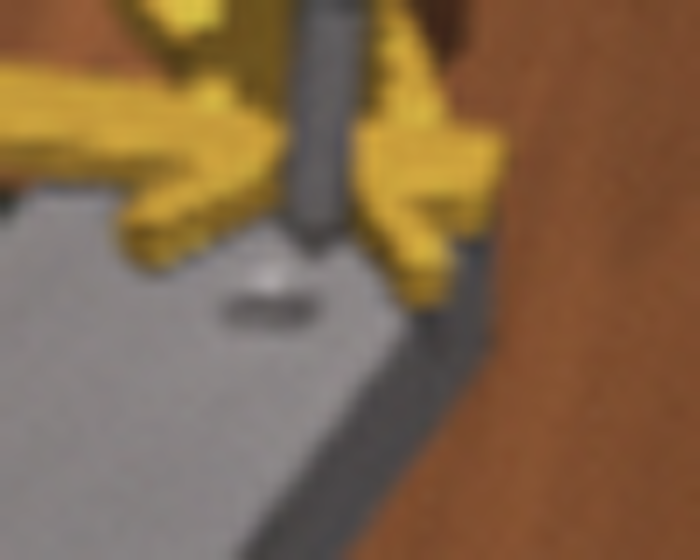

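```bash
python3 - <<'E'
from h import *
c=load("s11.pkl")
print("nose proj",proj(c,[[514.9,-109.3,44.6]]),"seen",(250+318/14-.5,160+248/14-.5))
for y in(290,297,303):
    h=onz(c,(250+270/14-.5,160+y/14-.5),40);v=h[:2]-[653,-111.5];print(h,np.hypot(*v),np.arctan2(v[1],v[0])%6.283)
E
```

```text
nose proj [[270.83302972 175.493557  ]] seen (272.2142857142857, 177.21428571428572)
[516.79590147 -88.59302525  40.        ] 138.11692854025983 2.9749706961322535
[516.2293753  -85.81720469  40.        ] 139.16109282178977 2.955974174446905
[515.7458348  -83.44797966  40.        ] 140.09147622072265 2.9399890262393944
```

Call:
{"op": "send_rows", "data": {
  "deltas": [
    [1,0,7,0,0],
    [1,0,7,0,0],
    [1,0,5,0,0],
    [1,0,0,0,0],
    [1,0,0,0,0]
  ]
}}

```text
time: 8.73
eef_pos: [515.8, -82.7, 123.3]
eef_rot: [0.013, 0.075, 0.997, 0.022]
contact_force: [3.2, 3.9, -1.4]
finger_gap: 0.304
```

```bash
python3 look.py s12 2.957; python3 - <<'E'
from h import *
c=load("s12.pkl");i=c["image"][160:200,250:300,::-1];cv2.imwrite("pics/hole2.png",cv2.resize(i,None,fx=14,fy=14,interpolation=cv2.INTER_CUBIC))
E
```

```text
t 8.7333 tcp [515.8 -82.7 123.3] nose [518.1 -79.4  44.8] F [ 3.2  3.9 -1.4] T [ 1.28 -0.81  0.  ] gap 0.304 zax [ 0.03   0.042 -0.999]
r 138.9 ang 2.912 jaw 1.421
2.957 [515.4 -85.8] tool [ 1.4 -6.2 -0.3]
```

View pics/hole2.png

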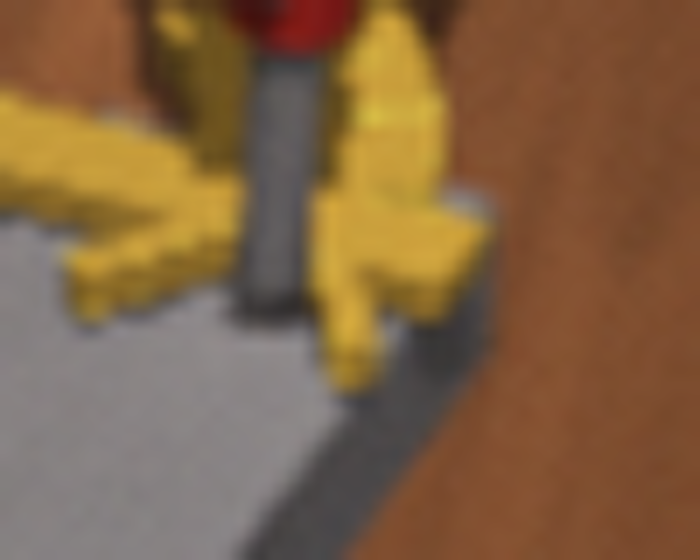

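Slightly overshot clockwise: the nose at (270,312) is below the hole centre (271,298). Go back about 6 mm.

Call:
{"op": "send_rows", "data": {
  "deltas": [
    [1,1.5,-7,0,0],
    [1,0,0,0,0],
    [1,0,0,0,0]
  ]
}}

```text
time: 9.03
eef_pos: [515.7, -83.0, 123.3]
eef_rot: [0.014, 0.074, 0.997, 0.024]
contact_force: [2.8, 5.1, -3.1]
finger_gap: 0.316
```

```bash
python3 look.py s13 2.957; python3 - <<'E'
from h import *
c=load("s13.pkl");i=c["image"][160:200,250:300,::-1];cv2.imwrite("pics/hole3.png",cv2.resize(i,None,fx=14,fy=14,interpolation=cv2.INTER_CUBIC))
E
```

```text
t 9.0333 tcp [515.7 -83.  123.3] nose [518.2 -79.4  44.9] F [ 2.8  5.1 -3.1] T [ 1.32 -0.73 -0.04] gap 0.316 zax [ 0.032  0.045 -0.998]
r 138.8 ang 2.912 jaw 1.423
2.957 [515.4 -85.8] tool [ 1.5 -6.1 -0.3]
```

View pics/hole3.png

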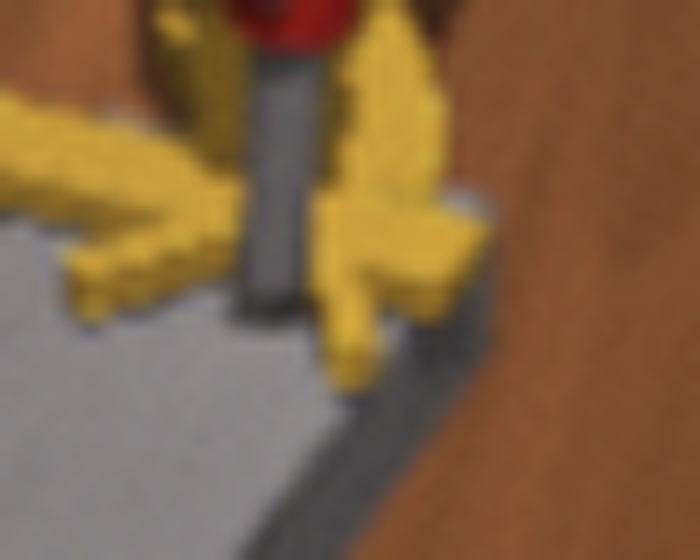

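The arm sags a little toward the spring on idle rows, so I combine the push with the lowering.

Call:
{"op": "send_rows", "data": {
  "deltas": [
    [1,1,-8,0,0],
    [1,0.5,-3.5,3,0],
    [1,0,-2.5,5,0]
  ]
}}

```text
time: 9.33
eef_pos: [514.9, -90.4, 115.9]
eef_rot: [0.016, 0.073, 0.997, 0.025]
contact_force: [0.9, 6.5, 1.8]
finger_gap: 0.312
```

```bash
python3 look.py s14 2.957; python3 - <<'E'
from h import *
c=load("s14.pkl");i=c["image"][160:200,250:300,::-1];cv2.imwrite("pics/hole4.png",cv2.resize(i,None,fx=14,fy=14,interpolation=cv2.INTER_CUBIC))
E
```

```text
t 9.3333 tcp [514.9 -90.4 115.9] nose [517.6 -86.6  37.4] F [0.9 6.5 1.8] T [ 1.69 -0.27  0.03] gap 0.312 zax [ 0.035  0.048 -0.998]
r 137.9 ang 2.965 jaw 1.426
2.957 [515.4 -85.8] tool [2.  1.1 0. ]
```

View pics/hole4.png

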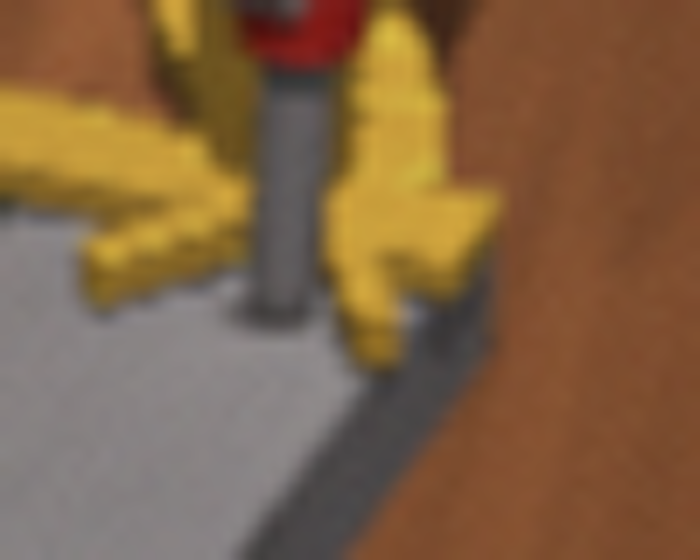

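FK nose 37 mm is below the plate top, with small forces: the nose has entered. The hole shows slightly more to the left of the shank. Continue down.

Call:
{"op": "send_rows", "data": {
  "deltas": [
    [1,-1,-2,5,0],
    [1,-1,-2,5,0]
  ]
}}

```text
time: 9.55
eef_pos: [516.6, -91.1, 104.9]
eef_rot: [0.015, 0.072, 0.997, 0.026]
contact_force: [0.9, 6.8, 1.8]
finger_gap: 0.313
```

```bash
python3 look.py s15 2.957; python3 - <<'E'
from h import *
c=load("s15.pkl");i=c["image"][160:200,250:300,::-1];cv2.imwrite("pics/hole5.png",cv2.resize(i,None,fx=14,fy=14,interpolation=cv2.INTER_CUBIC))
E
```

```text
t 9.55 tcp [516.6 -91.1 104.9] nose [519.3 -87.2  26.5] F [0.9 6.8 1.8] T [ 1.6  -0.17  0.06] gap 0.313 zax [ 0.034  0.051 -0.998]
r 136.2 ang 2.966 jaw 1.427
2.957 [515.4 -85.8] tool [ 3.7  1.4 -0. ]
```

View pics/hole5.png

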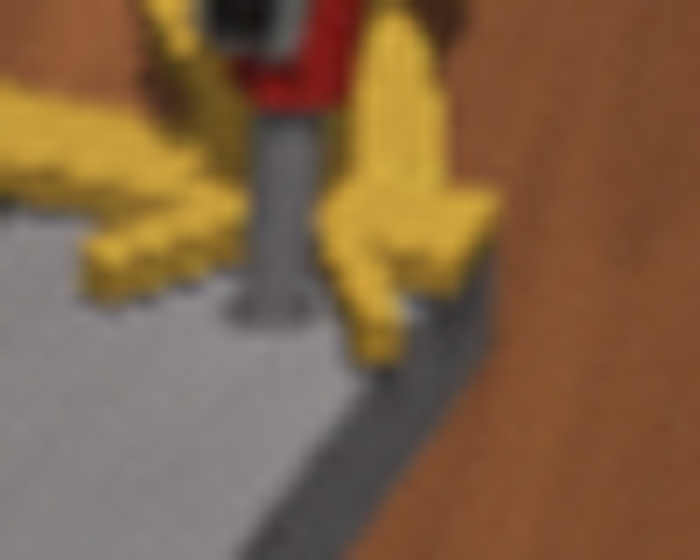

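Descending well: nose at 26 mm and the shank centred in the hole. Continue.

Call:
{"op": "send_rows", "data": {
  "deltas": [
    [1,0,-2,5,0],
    [1,0,-2,5,0],
    [1,0,-1.5,4,0]
  ]
}}

```text
time: 9.85
eef_pos: [517.0, -90.6, 89.6]
eef_rot: [0.014, 0.071, 0.997, 0.028]
contact_force: [1.5, 6.4, 2.2]
finger_gap: 0.313
```

```bash
python3 look.py s16 2.957
```

```text
t 9.85 tcp [517.  -90.6  89.6] nose [519.5 -86.4  11.1] F [1.5 6.4 2.2] T [ 1.5  -0.36 -0.03] gap 0.313 zax [ 0.033  0.054 -0.998]
r 136.1 ang 2.961 jaw 1.429
2.957 [515.4 -85.8] tool [ 3.9  0.7 -0.1]
```

View pics/s16.png

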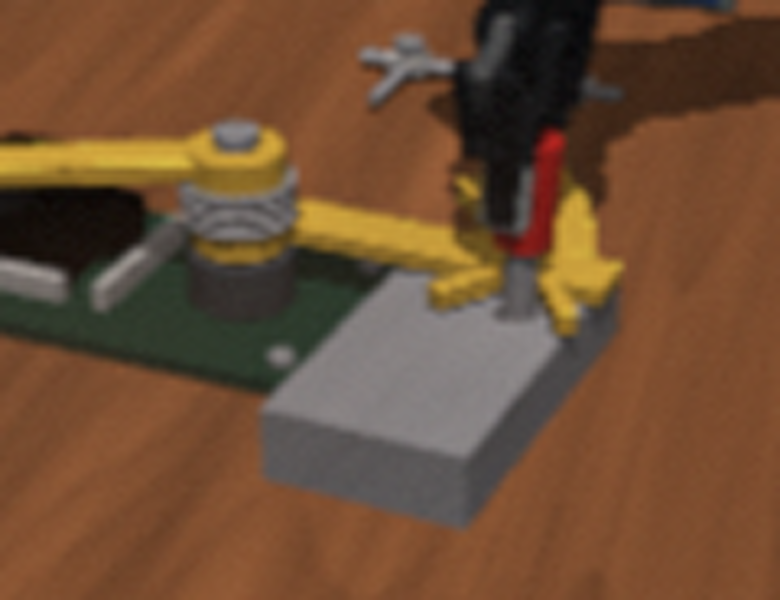

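Call:
{"op": "send_rows", "data": {
  "deltas": [
    [1,0,-1.5,3,0],
    [1,0,-1,3,0]
  ]
}}

```text
time: 10.07
eef_pos: [519.1, -90.3, 84.9]
eef_rot: [0.016, 0.071, 0.997, 0.029]
contact_force: [-2.0, -0.0, 47.9]
finger_gap: 0.313
```

```bash
python3 look.py -
```

```text
t 10.0667 tcp [519.1 -90.3  84.9] nose [521.9 -86.    6.4] F [-2.  -0.  47.9] T [0.49 0.28 0.02] gap 0.313 zax [ 0.036  0.055 -0.998]
r 133.8 ang 2.955 jaw 1.43
```

The pin is on the hole's floor: Fz 48 N, nose about 7 mm. Relax, then open.

Call:
{"op": "send_rows", "data": {
  "deltas": [
    [1,0,0,0,0],
    [1,0,0,0,0]
  ]
}}

```text
time: 10.23
eef_pos: [519.6, -89.5, 85.6]
eef_rot: [0.016, 0.071, 0.997, 0.028]
contact_force: [1.7, 0.5, -2.6]
finger_gap: 0.312
```

```bash
python3 look.py -
```

```text
t 10.2333 tcp [519.6 -89.5  85.6] nose [522.5 -85.2   7.2] F [ 1.7  0.5 -2.6] T [-0.15 -0.25  0.01] gap 0.312 zax [ 0.036  0.054 -0.998]
r 133.4 ang 2.948 jaw 1.429
```

Call:
{"op": "send_rows", "data": {
  "deltas": [
    [0.5,0,0,0,0],
    [0.35,0,0,0,0],
    [0.3,0,0,0,0],
    [0.3,0,0,0,0]
  ]
}}

```text
time: 10.57
eef_pos: [517.3, -89.9, 84.2]
eef_rot: [0.014, 0.072, 0.997, 0.027]
contact_force: [0.5, -0.1, 0.2]
finger_gap: 0.7
```

```bash
python3 look.py s17
```

```text
t 10.5667 tcp [517.3 -89.9  84.2] nose [519.7 -85.8   5.7] F [ 0.5 -0.1  0.2] T [-0.06  0.05  0.01] gap 0.7 zax [ 0.031  0.053 -0.998]
r 136.0 ang 2.956 jaw 1.428
```

View pics/s17.png

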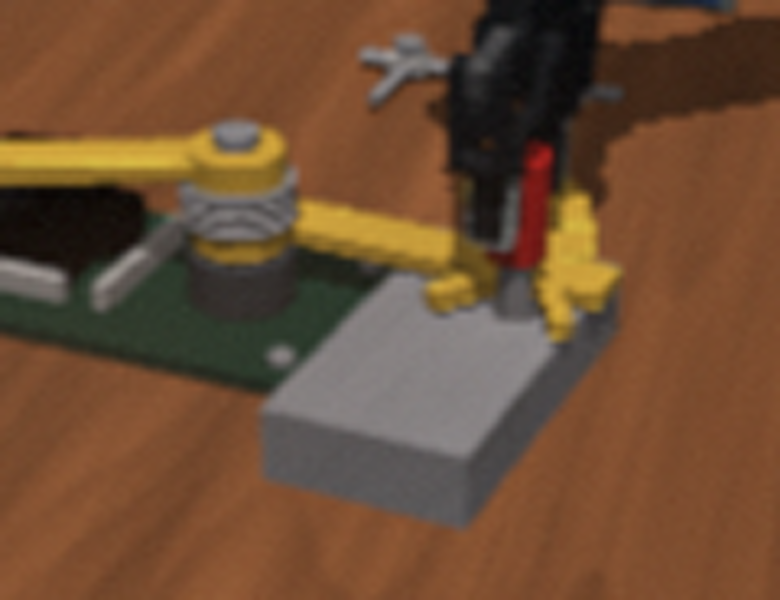

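The pin stands home and the arm leans on it with the fingers open and no force. Retract upward.

Call:
{"op": "send_rows", "data": {
  "deltas": [
    [0.3,0,0,-12,0],
    [0.3,0,0,-18,0],
    [0.3,0,0,-20,0],
    [0.3,0,0,-25,0],
    [0.3,0,0,-30,0],
    [0.3,0,0,-30,0],
    [0.3,0,0,-20,0],
    [0.3,0,0,0,0]
  ]
}}

```text
time: 11.28
eef_pos: [508.8, -100.3, 242.7]
eef_rot: [0.009, 0.074, 0.997, 0.026]
contact_force: [1.2, -0.6, 0.8]
finger_gap: 0.702
```

Call:
{"op": "send_rows", "data": {
  "deltas": [
    [0.3,15,25,0,0],
    [0.3,15,30,0,0],
    [0.3,15,30,0,0],
    [0.3,15,30,0,0],
    [0.3,15,30,0,0],
    [0.3,10,20,0,0],
    [0.3,0,0,0,0],
    [0.3,0,0,0,0]
  ]
}}

```text
time: 11.95
eef_pos: [445.7, 78.5, 247.8]
eef_rot: [0.009, 0.077, 0.997, 0.025]
contact_force: [0.0, -0.8, 0.7]
finger_gap: 0.7
```

```bash
python3 look.py s18; python3 - <<'E'
from bench import *
from h import *
c=load("s18.pkl");cv2.imwrite("pics/side_full.png",c["image"][:,:,::-1])
t=camera("top");cv2.imwrite("pics/top_full.png",t["image"][:,:,::-1]);pickle.dump(t,open("topend.pkl","wb"))
E
```

```text
t 11.95 tcp [445.7  78.5 247.8] nose [447.5  82.2 169.3] F [ 0.  -0.8  0.7] T [-0.14  0.01  0.  ] gap 0.7 zax [ 0.022  0.047 -0.999]
r 282.2 ang 2.388 jaw 1.416
```

View pics/s18.png

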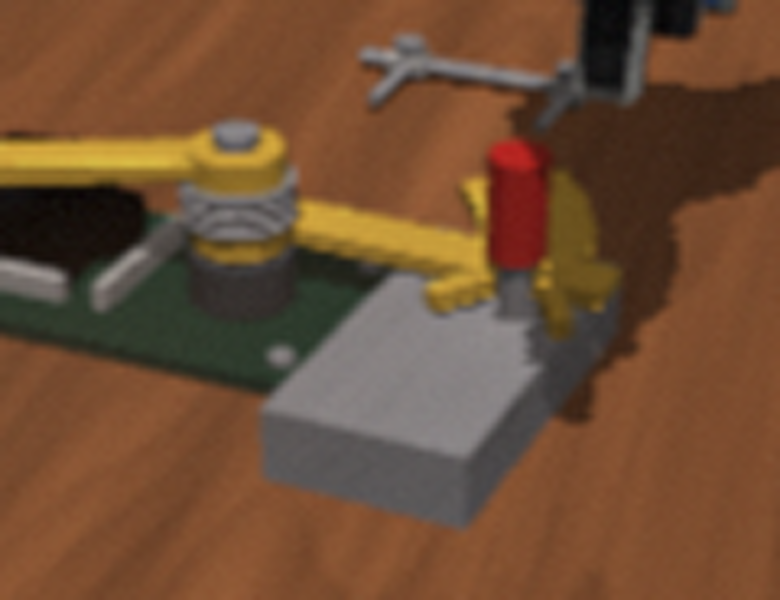

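View pics/side_full.png

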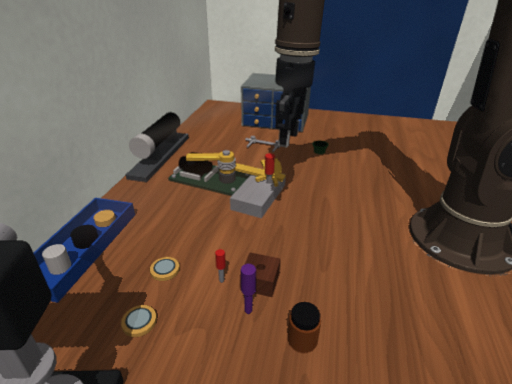

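View pics/top_full.png

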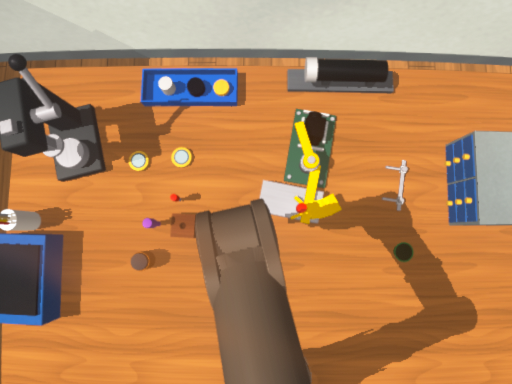

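Final side and top views: the pin stands in the plate (side (270,165), top (301,208)) with the lever against it. The housing is uncovered in its nest, and the bystanders have not moved. I check the pin's height, then hand in.

```bash
python3 - <<'E'
from h import *
s=load("s18.pkl");t=load("topend.pkl")
im=t["image"].astype(int)[195:220,285:320];m=(im[...,0]>150)&(im[...,1]<80)&(im[...,2]<80);ys,xs=np.nonzero(m);ut=(xs.mean()+285,ys.mean()+195);print(ut,m.sum())
h=onz(t,ut,128);print("top xy@128",h)
for z in(120,128,136,150):print(z,proj(s,[[*onz(t,ut,z)[:2],z]]),"seen top (269.4,154.6)")
t0=load("top0.pkl");d=np.abs(t["image"].astype(int)-t0["image"].astype(int)).sum(2)
for n,(x0,y0,x1,y1) in dict(ringa=(125,148,152,175),ringb=(170,145,195,170),spanner=(380,155,412,215),eyecup=(390,240,416,264),jar=(125,248,155,275),small=(165,190,185,205),purple=(138,215,162,232)).items():print(n,d[y0:y1,x0:x1].mean().round(1))
E
```

```text
(np.float64(300.9846153846154), np.float64(207.66153846153847)) 65
top xy@128 [514.09740603 -80.25905177 128.        ]
120 [[269.8752672  157.37047145]] seen top (269.4,154.6)
128 [[270.07564624 154.98758572]] seen top (269.4,154.6)
136 [[270.27818422 152.57924075]] seen top (269.4,154.6)
150 [[270.63793082 148.30208644]] seen top (269.4,154.6)
ringa 12.2
ringb 13.0
spanner 53.8
eyecup 72.5
jar 39.9
small 10.6
purple 12.9
```

```bash
python3 - <<'E'
from bench import *
print(close_job())
E
```

```text
the job is handed in; nothing more can be done
None
```

The clamp arm is locked open. The large red-handled pin stands in the hole of the index plate with the arm's notch leaning on it, and I handed the job in at about 12 s of the 54 s allowed. I used the pin's shank to push the notch back past the hole. That let me see the hole, at about 0.48 rad of swing. I then let the arm come back, lowered the pin in until it bottomed, let go and moved the gripper well clear.

**Last checks:**
- **Pin height:** its top measures about 128 mm from both cameras, which matches fully home (nose at 8 mm). On bottoming, the wrist force peaked briefly at about 48 N, against the 120 N limit; the push was through the held pin.
- **Clamp arm:** it stayed leaning on the pin after release, and the housing looked undisturbed in its nest.
- **Bystanders:** all look to be in their original places. A pixel comparison showed little change at the rings, the small red pin and the purple pin. It showed more at the spanner, eyecup and jar, which I put down to the arm's shadow because they look unmoved in the pictures.
- **Disagreements:** the nose position from the robot's own pose was a few mm off what the camera showed. The tool also tilted by about 0.06 rad under the spring load. Neither stopped the pin from seating.

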